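# Seat the matching valve ball and start the clamp bolt

## Task

Set the steel valve ball, the one that matches the nest, upright into the round nest of the blue clamp fixture and let go of it. Then take hold of the crank's black handle, turn the clamp bolt backward (anticlockwise from above) until you notice it drop into its thread, turn it forward (clockwise) one full turn from there, and finish while still gripping the handle so that the bolt stays just started. Leave everything else on the bench where it is.

Things in the scene. Friction and masses are not known exactly. Their poses are not given: they have to be found in the camera images.
- fixture: Blue clamp fixture, fixed: base plate 120 mm (its x) by 270 mm (its y), 20 mm thick, with an aluminium nest at y = +70 mm and the bolt axis at y = -70 mm (both x = 0). Origin: centre of the underside, on the bench; z up. The dark bolt housing is 60 mm in diameter, its top 75 mm above the bench. A flat bar, top 30 mm above the bench, joins nest and housing.
- nest (a point): Centre of the nest's flat floor, 24 mm above the bench. The nest is a round aluminium cup, 72 mm outside, 48 mm inside, only 8 mm deep (rim 32 mm above the bench). The steel ball stands in it on its flat end, with about 2 mm of play.
- bolt_axis (a point): Point on the vertical axis of crank and bolt, at the top face of the crank arm (92 mm above the bench). The crank turns about this axis at a constant height.
- handle_mid (a point): Middle of the crank's black handle: upright cylinder, 18 mm in diameter, 50 mm tall (92 to 142 mm above the bench), its axis 50 mm from the bolt axis. It spins freely on its own pin, so a gripper can hold it tightly and lead it round the circle without turning itself. Turning takes about 1 to 2 N at the handle.
- crank (a joint): Crank angle, rad, growing clockwise from above (forward). At value a the handle lies at angle -a (anticlockwise positive) from the fixture's +x, about the bolt axis. Starts at 0.9 to 4.2, bolt not in its thread; then a stop bars going beyond 5.0. Turned backward past 0, the bolt drops at -0.1 to -0.3; a stop at -0.65 ends backward motion. After the drop it turns forward freely, up to 7.6.
- bolt (a joint): How far the bolt has sunk, m (grows downward). It slides by its own weight through the crank's hub and turns with it. 0 while it rides on the end of the thread; 0.010 once it has dropped into the thread start; then it sinks 10 mm per forward turn (about 0.020 after one turn).
- bolt_top (a point): Top of the bolt's steel stem, 14 to 17 mm in diameter with a red tip, a red band and a yellow band, sticking up on the bolt axis in the middle of the crank: 128 mm above the bench at first, 118 mm after the drop, about 109 mm after one forward turn.
- steel_ball: Bright steel valve ball: 50 mm in diameter with flat ends, 40 mm tall, a dark 21 mm bore seen on top, widest 20 mm above its underside, about 300 g. Origin: centre of the flat underside; z up along the bore. It fits the nest. The three balls stand on a dark mat to the left of the fixture.
- brass_ball: Small brass valve ball, 36 mm in diameter, 32 mm tall, origin at the centre of the underside. Too small for the nest; leave it.
- black_ball: Big dark grey valve ball, 64 mm in diameter, 48 mm tall, origin at the centre of the underside. Too big for the nest; leave it.
- flange: Loose steel flange lying flat: disc 104 mm in diameter, 14 mm thick, with a hub up to 26 mm; origin at the centre of the underside. Leave it.
- sample_jar: Small jar with a red cap, 52 mm in diameter, 70 mm tall; origin at the centre of the underside. Leave it.
- blue_cap: Blue plastic flange cap, 64 mm in diameter, 18 mm tall; origin at the centre of the underside. Leave it.
- wrench: Steel wrench, 170 mm long, lying flat. Leave it.
- handle: The crank's black handle itself (see handle_mid); origin at the bottom of the cylinder, on its axis.
Not all that is in view belongs to the job. What is shaped like the steel_ball but green or purple is not meant.

How it is judged:
On the way, in this order (a step that is already met when the one before it is completed fails the run):
1. the steel ball stands in the nest, let go, before the bolt has dropped (horizontal distance between steel_ball and nest below 0.006 m and z of steel_ball in the frame of nest between -0.003 and 0.004 m and angle between steel_ball's own z axis and vertical below 0.12 rad and contact force between the fingers and steel_ball below 0.3 N and value of joint bolt below 0.004 m), for 0.2 s.
2. the crank was turned backward and the bolt has dropped into its thread (value of joint crank below 0 rad and value of joint bolt between 0.008 and 0.0125 m), for 0.1 s.
3. the bolt was turned forward one turn (value of joint crank between 5.2 and 6.65 rad and value of joint bolt between 0.0165 and 0.0225 m), for 0.1 s.
At the end, for the whole second after the job is handed in: Steel ball upright in the nest (6 mm of centre, 4 mm of floor, 7 degrees), at rest, not touched by the fingers; crank still, one turn past the drop (5.2 to 6.65 rad; bolt sunk 16.5 to 22.5 mm); fingers grip the handle with over 2 N (all of step 3 and horizontal distance between steel_ball and nest below 0.006 m and z of steel_ball in the frame of nest between -0.003 and 0.004 m and angle between steel_ball's own z axis and vertical below 0.12 rad and contact force between the fingers and steel_ball below 0.3 N and velocity of joint crank between -0.1 and 0.1 rad/s and contact force between the fingers and handle above 2 N and linear speed of steel_ball below 0.02 m/s); the arm keeps its last pose, push and grip.
It fails at once if one of the other two valve balls is moved by more than 20 mm (distance of any of brass_ball, black_ball from where it was at the start of the episode above 0.02 m).
It fails at once if the flange, jar, cap or wrench is moved by more than 20 mm (distance of any of flange, sample_jar, blue_cap, wrench from where it was at the start of the episode above 0.02 m).
It also fails if it takes over 61 s, if anything falls off the work surface, if the arm or the gripper's body presses on something with over 40 N, if the wrist force passes 120 N, or if a joint passes its speed limit or range.

## Robot

A 6-joint arm with a two-finger parallel gripper is mounted at the origin on the work surface. World frame = base frame: x ahead of the robot, y to its left, z up, the work surface at z = 0. Lengths are in m, angles in rad, forces in N, time in s.
With the tool pointing down it reaches from about 0.325 to 0.775 m from the base axis. Payload 5.5 kg.
Tool frame: the origin (TCP) lies on the mounting face of the last link; the fingertips stand 182 mm ahead of it and the grasp point (between the pads) lies 163 mm ahead of it; z points along the fingers, y is the line along which they close (so a half turn about z gives the same grasp; the last joint's range is limited). The gripper opens to 88 mm and grips with 3 to 60 N. Pads are 20 mm wide; open, the fingers measure 115 mm over their backs; the gripper's body (75 mm by 178 mm) begins 61 mm behind the grasp point.
Start: joints at [-1.188, 0.091, 1.231, -0, 1.82, -0.057], TCP at [0.255, -0.543, 0.405] pointing down, gripper open.
Joint ranges: [-2.87, 2.87], [-0.86, 2.18], [0.17, 2.46], [-1.51, 4.65], [0.06, 2.69], [-2.65, 2.65]. Speed limits (rad/s): [2.57, 2.57, 3.01, 3.14, 3.14, 3.14].

## Interface

Orientations are given as [roll, pitch, yaw] about the fixed x, y, z axes, in that order (R = Rz(yaw) Ry(pitch) Rx(roll)).
In Python, from bench import env gives the robot as it stands.
- The arm moves only by the tool send_rows, never from a script. Its argument "motion" is a list of rows, each a list of 2 entries, a list of its own where there are three numbers: the shift along the tool's x, y, z in m, then the turn about the tool's z in rad. In form: [[[tx, ty, tz], twist], ...]. A call has 1 to 5 rows; each row shifts and turns the commanded pose from where the row before left it, along the tool's axes as they then stand; what a row does not reach is not made up. A row lasts 1/12 s, in which the tool goes at most 41.7 mm and 7.16 degrees, less where a joint would pass 70% of its speed; a pose out of reach is approached as far as the arm can. A call is refused whole if a number of a shift passes 0.0417 or a number of a turn 0.125, either way. A call with a gripper value outside its range is refused whole. "hand" is the closure, from -1 (fully open) to 1 (shut), set as the call begins (left out, the last holds). The fingers move at their own pace and stop on an object; "squeeze" is the grip in N (left out, the last holds). Time passes only in rows, so rows that do not move let the fingers close. It gives the time, the measured TCP pose, the force, the opening and the grip force at its end, in the units of the state.
- env.observe(): the state, without advancing time (a new reading comes with each control period).
- env.grab_frame(name): name is "side" or "top" or "wrist"; returns a dict with "image" (400x640x3 uint8, blue, green, red), "vfov" (degrees; the focal length in pixels is half the picture's height over the tangent of half this angle, whatever the lens; pixels are square), "cx", "cy" (the principal point, pixels), "dist_coeffs" ([k1, k2, p1, p2, k3] as OpenCV has them; the pictures are not rectified), "eye" and "attitude" of the camera in the world; the wrist camera has in their place "T_tool_cam" (4x4, takes a point from camera to tool coordinates, whose origin is the TCP and whose axes are the flange's). Camera axes: x right, y down, z forward; pixel columns grow to the right and rows downward; lengths in m; the calibration is good to about 2 mm. A picture is of the moment at which its call begins: read the wrist's pose just before it. There is no depth.
- env.job_done(): hands the job in; it is judged then, once.
The state is a dict: "t": time; "joint_pos": joint angles; "dq": joint speeds; "tau": joint torques, N m; "position": TCP position; "tool_rot": TCP orientation; "contact_force": force on the tool from outside, world axes, zero at the start; "ft_torque": the same for the moment, N m; "width": finger opening in m; "finger_force": force on a finger pad.
Only numpy, scipy, OpenCV 4.12 (cv2) and the standard library are available. Lean on these libraries where they do the work, as an engineer would, in place of code of your own. Each camera call takes 0.05 s, during which the arm holds its last target. There are 200 camera calls.

## Working session

There is one attempt and no reset: what is moved stays moved. The work goes in short steps, Python scripts to look and compute and a tool call to move; the robot and the scene stay as the last step left them, time stands still between calls to the robot, and variables do not carry over. Pictures are saved under pics/ and viewed, at most 10 in all, crops included, and the job is handed in when it is done.

Besides the shell and the picture viewer there is one more tool, called after ">>>" as name(argument=value, ...) on one line, values as JSON. send_rows: Moves the arm, as the interface text tells. Its arguments: {"type":"object","properties":{"motion":{"type":"array"},"hand":{"type":"number"},"squeeze":{"type":"number"}},"required":["motion"]}

```bash
mkdir -p pics
cat > h.py <<'E'
import numpy as np, cv2, json
from scipy.spatial.transform import Rotation as R
def cam(f, st=None):
    h=f["image"].shape[0]; fl=h/2/np.tan(np.radians(f["vfov"])/2)
    K=np.array([[fl,0,f["cx"]],[0,fl,f["cy"]],[0,0,1]]); d=np.array(f["dist_coeffs"],float)
    if "T_tool_cam" in f:
        T=np.eye(4);T[:3,:3]=R.from_euler('xyz',st["tool_rot"]).as_matrix();T[:3,3]=st["position"];T=T@np.array(f["T_tool_cam"])
        return K,d,T[:3,3],T[:3,:3]
    a=np.array(f["attitude"],float)
    M=a if a.shape==(3,3) else R.from_euler('xyz',a).as_matrix()
    return K,d,np.array(f["eye"],float),M
def ray(c,uv):
    K,d,e,M=c; p=cv2.undistortPoints(np.array([[uv]],float),K,d)[0,0]
    v=M@np.array([p[0],p[1],1]); return e,v/np.linalg.norm(v)
def atz(c,uv,z):
    e,v=ray(c,uv); return e+v*(z-e[2])/v[2]
def tri(*cu):
    A=np.zeros((3,3));b=np.zeros(3)
    for c,uv in cu:
        e,v=ray(c,uv);P=np.eye(3)-np.outer(v,v);A+=P;b+=P@e
    x=np.linalg.solve(A,b); return x,[np.linalg.norm((np.eye(3)-np.outer(v,v))@(x-e))for e,v in [ray(*q) for q in cu]]
def proj(c,X):
    K,d,e,M=c; r=cv2.Rodrigues(M.T)[0]; return cv2.projectPoints(np.array([X],float),r,-M.T@e,K,d)[0][0,0]
E
python3 - <<'E'
from bench import env
import pickle,cv2
from h import *
st=env.observe(); print(st)
F={n:env.grab_frame(n) for n in("side","top","wrist")}
pickle.dump((st,F),open('f0.pkl','wb'))
for n,f in F.items():
    cv2.imwrite(f'pics/{n}0.png',f["image"]); print(n,{k:v for k,v in f.items() if k!="image"})
E
```

```text
{'t': 0.0, 'joint_pos': array([-1.18773918e+00,  9.18445689e-02,  1.23182349e+00,  5.37877221e-06,
        1.81983409e+00, -5.66715501e-02]), 'dq': array([ 0.00045963, -0.00043799,  0.00131019, -0.00191305,  0.00099859,
        0.00138243]), 'tau': array([-2.66514317e-04, -4.46445644e+01, -4.06453335e+01,  6.97881170e-02,
        2.91222957e-02, -1.19968404e-04]), 'position': array([ 0.25545109, -0.54296323,  0.40355036]), 'tool_rot': array([-3.13968653e+00, -1.13362664e-04,  4.39729912e-01]), 'contact_force': array([ 0.40226906, -0.08457138, -0.97705402]), 'ft_torque': array([ 0.01431549, -0.00247701,  0.00257922]), 'finger_force': 0.0, 'width': 0.08780251018674844}
side {'vfov': 46.46197216798528, 'cx': 318.33516567386584, 'cy': 197.4571935384998, 'dist_coeffs': array([0.03427734, 0.        , 0.        , 0.        , 0.        ]), 'eye': array([0.27800724, 0.74638601, 0.82864352]), 'attitude': array([-2.27508228e+00,  1.52295720e-03, -2.72413063e+00])}
top {'vfov': 53.04704722848065, 'cx': 316.9082147798646, 'cy': 203.1659161693574, 'dist_coeffs': array([-0.07663319,  0.        ,  0.        ,  0.        ,  0.        ]), 'eye': array([ 0.4788895 , -0.01855225,  1.23370722]), 'attitude': array([-3.01338333, -0.00410597, -1.58178749])}
wrist {'vfov': 63.67593202677319, 'cx': 313.5657152382951, 'cy': 199.43502300778496, 'dist_coeffs': array([-0.05779841,  0.        ,  0.        ,  0.        ,  0.        ]), 'T_tool_cam': array([[-5.81025921e-04, -9.68345261e-01, -2.49613937e-01,
         6.79826823e-02],
       [ 9.99999472e-01, -7.74163511e-04,  6.75571062e-04,
        -7.15623654e-04],
       [-8.47428039e-04, -2.49613413e-01,  9.68345200e-01,
         2.02683205e-02],
       [ 0.00000000e+00,  0.00000000e+00,  0.00000000e+00,
         1.00000000e+00]])}
```

View pics/top0.png

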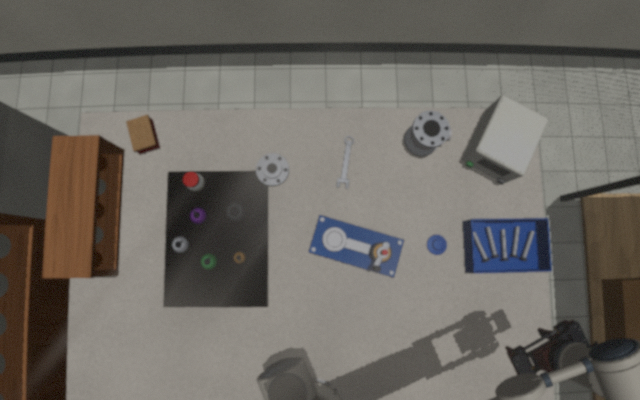

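View pics/side0.png

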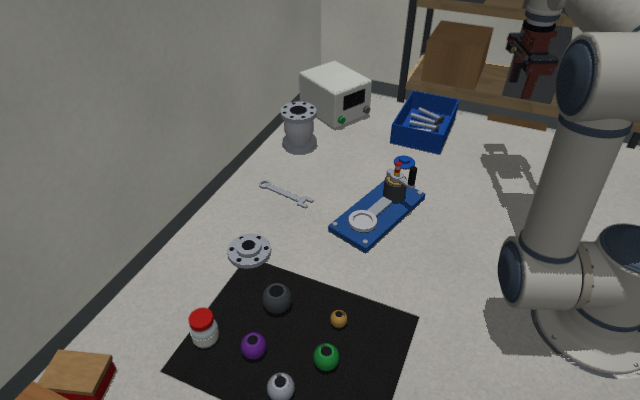

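The top view shows the steel ball at about (180,244), the nest at (335,239), and the crank at (383,252) with the handle near (375,266). In the side view, the ball is at (281,385), the nest at (363,221), the bolt tip at (398,163) and the handle at (412,176). Next I'll enlarge these areas.

Run:
```python
import pickle,cv2,numpy as np
st,F=pickle.load(open('f0.pkl','rb'))
def crop(n,u,v,w,h,s):
    im=F[n]["image"][v:v+h,u:u+w]; im=cv2.resize(im,None,fx=s,fy=s,interpolation=cv2.INTER_CUBIC)
    for i in range(0,w,10): cv2.putText(im,str(u+i),(i*s,8),0,.3,(0,255,255)); cv2.line(im,(i*s,8),(i*s,h*s),(0,255,255) if (u+i)%50==0 else (90,90,90),1) if i%10==0 else 0
    for j in range(0,h,10): cv2.putText(im,str(v+j),(0,j*s+8),0,.3,(0,255,0)); cv2.line(im,(0,j*s),(w*s,j*s),(90,90,90),1)
    return im
a=crop('top',305,210,100,70,4); b=crop('top',155,225,50,40,8)
c=crop('side',325,150,100,100,4)[:]; d=crop('side',255,360,50,40,8)
L=np.zeros((600,800,3),np.uint8)
L[:280,:400]=a; L[280:600,:400]=b; L[:280,400:]=c[:280]; L[280:600,400:]=d
cv2.imwrite('pics/c0.png',L)
```

```text
(no output)
```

View pics/c0.png

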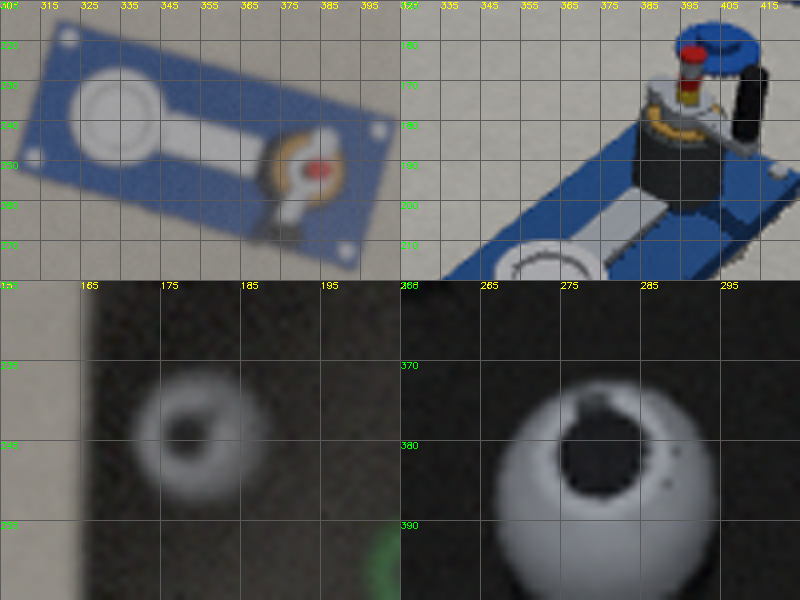

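Run:
```python
import pickle
from h import *
np.set_printoptions(precision=4,suppress=True)
st,F=pickle.load(open('f0.pkl','rb'))
T=cam(F['top']);S=cam(F['side'])
for n,a,b in [('ballbore',(178.4,244.6),(280.2,381.9)),('nestrim',(334.5,239.2),(362.7,221)),('tip',(384.5,252.5),(398.2,162.5)),('handletop',(374.5,268),(413.7,167))]:
    print(n,*tri((T,a),(S,b)))
print('ball',atz(T,(178.4,244.6),.04),atz(S,(280.2,381.9),.04))
print('nest',atz(T,(334.5,239.2),.032),atz(S,(362.7,221),.032))
print('tip',atz(T,(384.5,252.5),.128),atz(S,(398.2,162.5),.128))
print('h',atz(T,(374.5,268),.142),atz(S,(413.7,167),.142),atz(S,(411,184.5),.092))
# fixture screws TL,TR,BL,BR
for p in [(322,219.5),(399.8,242.5),(313.5,249.5),(391.5,272.5)]: print(atz(T,p,.02))
```

```text
ballbore [0.5118 0.3895 0.0422] [np.float64(0.0002713541988908699), np.float64(0.00027135419889106493)]
nestrim [ 0.5239 -0.0771  0.0269] [np.float64(0.0008709136412333843), np.float64(0.0008709136412335398)]
tip [ 0.4823 -0.2083  0.1324] [np.float64(0.0003886165567258571), np.float64(0.0003886165567256975)]
handletop [ 0.439  -0.1773  0.1525] [np.float64(0.0027070017031963715), np.float64(0.002707001703196269)]
ball [0.5121 0.3903 0.04  ] [0.5122 0.3884 0.04  ]
nest [ 0.5245 -0.0766  0.032 ] [ 0.5214 -0.0721  0.032 ]
tip [ 0.4827 -0.209   0.128 ] [ 0.4832 -0.2145  0.128 ]
h [ 0.4413 -0.1782  0.142 ] [ 0.4389 -0.1925  0.142 ] [ 0.4374 -0.1861  0.092 ]
[ 0.5851 -0.0402  0.02  ]
[ 0.5125 -0.2751  0.02  ]
[ 0.4947 -0.0134  0.02  ]
[ 0.4229 -0.247   0.02  ]
```

>>> send_rows(motion=[[[0,0,0],0.11],[[0,0,0],0.11],[[0,0,0],0.11],[[0,0,0],0.11]], hand=-1)

```text
t: 0.48
position: [0.2555, -0.5429, 0.4042]
tool_rot: [-3.141, 0.0, -0.006]
contact_force: [-1.0, -0.3, -0.5]
width: 0.0878
finger_force: 0.0
```

>>> send_rows(motion=[[[0.018,-0.036,0],0],[[0.018,-0.036,0],0],[[0.018,-0.036,0],0],[[0.018,-0.036,0],0],[[0.018,-0.036,0],0]])

```text
t: 0.9
position: [0.3458, -0.3613, 0.4042]
tool_rot: [-3.141, 0.0, -0.001]
contact_force: [0.9, -0.5, 0.7]
width: 0.0876
finger_force: 0.0
```

>>> send_rows(motion=[[[0.018,-0.036,0],0],[[0.018,-0.036,0],0],[[0.018,-0.036,0],0],[[0.018,-0.036,0],0],[[0.018,-0.036,0],0]])

```text
t: 1.32
position: [0.4358, -0.181, 0.4045]
tool_rot: [3.142, -0.0, -0.0]
contact_force: [1.2, 0.4, 0.3]
width: 0.0878
finger_force: 0.0
```

>>> send_rows(motion=[[[0,0,0],0],[[0,0,0],0],[[0,0,0],0]])

```text
t: 1.57
position: [0.4355, -0.1831, 0.4044]
tool_rot: [3.141, 0.001, 0.001]
contact_force: [-0.2, -0.5, 0.3]
width: 0.0877
finger_force: 0.0
```

```bash
cat > w.py <<'E'
import sys,pickle
from bench import env
from h import *
n=sys.argv[1]; st=env.observe(); f=env.grab_frame("wrist"); pickle.dump((st,f),open(n+'.pkl','wb'))
im=cv2.resize(f["image"],(800,500),interpolation=cv2.INTER_CUBIC)
for i in range(0,640,40): cv2.line(im,(int(i*1.25),0),(int(i*1.25),500),(90,90,90),1); cv2.putText(im,str(i),(int(i*1.25),8),0,.3,(0,0,255))
for i in range(0,400,40): cv2.line(im,(0,int(i*1.25)),(800,int(i*1.25)),(90,90,90),1); cv2.putText(im,str(i),(0,int(i*1.25)+8),0,.3,(0,0,255))
cv2.imwrite(f'pics/{n}.png',im); print(st['t'],st['position'],st['tool_rot'],st['joint_pos'],st['contact_force'])
E
python3 w.py w1
```

```text
1.5667 [ 0.43547265 -0.18305188  0.40440256] [3.14124616e+00 6.60889863e-04 5.16486563e-04] [-4.69749244e-01 -2.52411992e-01  1.55644647e+00 -6.30728634e-04
  1.83799026e+00  1.10036408e+00] [-0.15109134 -0.50261698  0.26856844]
```

View pics/w1.png

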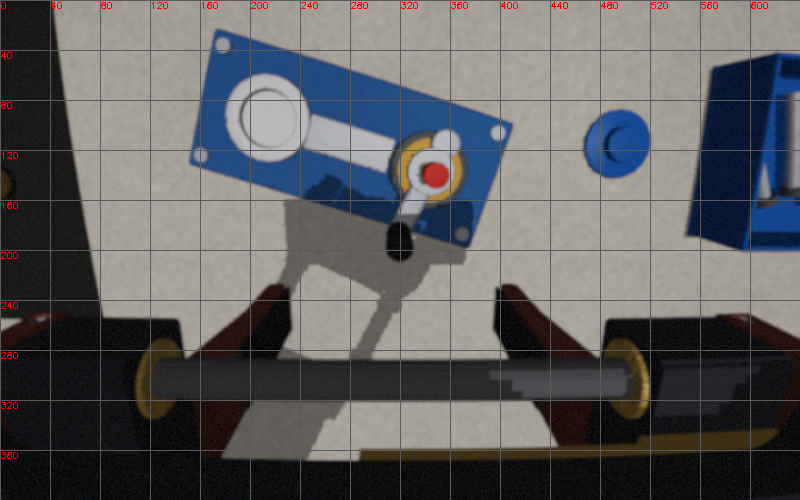

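The wrist view shows the nest rim centre at about (213.6,93.6), the red tip at (348.8,140) and the handle top at about (320,197.6). I'll combine these with the top and side views.

Run:
```python
import pickle
from h import *
np.set_printoptions(precision=4,suppress=True)
_,F=pickle.load(open('f0.pkl','rb'));T=cam(F['top']);S=cam(F['side'])
st,f=pickle.load(open('w1.pkl','rb'));W=cam(f,st)
for n,w,t,s,z in [('nest',(213.6,93.6),(334.5,239.2),(362.7,221),.032),('tip',(348.8,140),(384.5,252.5),(398.2,162.5),.128),('handle',(320,197.6),(374.5,268),(413.7,167),.142)]:
    print(n,atz(W,w,z),tri((W,w),(S,s)),tri((W,w),(T,t),(S,s))[0])
for p in [(222,45),(498,132),(200,155),(462,234)]: print(atz(W,(p[0]/1.25,p[1]/1.25),.02))
```

```text
nest [ 0.5273 -0.0776  0.032 ] (array([ 0.5253, -0.0767,  0.0274]), [np.float64(0.0023734503035715347), np.float64(0.0023734503035714896)]) [ 0.5251 -0.0767  0.0274]
tip [ 0.4853 -0.2103  0.128 ] (array([ 0.4839, -0.2105,  0.1305]), [np.float64(0.0015663677140255738), np.float64(0.0015663677140256111)]) [ 0.4834 -0.2095  0.1311]
handle [ 0.4421 -0.1876  0.142 ] (array([ 0.4404, -0.1883,  0.144 ]), [np.float64(0.0022716289114254763), np.float64(0.0022716289114253926)]) [ 0.4407 -0.1834  0.1462]
[ 0.5876 -0.0391  0.02  ]
[ 0.5153 -0.2757  0.02  ]
[ 0.4963 -0.0111  0.02  ]
[ 0.4238 -0.2477  0.02  ]
```

>>> send_rows(motion=[[[0.0023,-0.0381,0.005],0],[[0.0023,-0.0381,0.005],0],[[0.0023,-0.0381,0.005],0],[[0.0023,-0.0381,0.005],0],[[0.0023,-0.0381,0.005],0]])

```text
t: 2.03
position: [0.4468, 0.0073, 0.3794]
tool_rot: [3.141, -0.0, -0.004]
contact_force: [-0.3, 0.5, 0.3]
width: 0.0878
finger_force: 0.0
```

>>> send_rows(motion=[[[0.0023,-0.0381,0.006],0],[[0.0023,-0.0381,0.006],0],[[0.0023,-0.0381,0.006],0],[[0.0023,-0.0381,0.006],0],[[0.0023,-0.0381,0.006],0]])

```text
t: 2.45
position: [0.4591, 0.1982, 0.3493]
tool_rot: [3.141, -0.0, -0.003]
contact_force: [-0.1, -0.4, 0.1]
width: 0.0882
finger_force: 0.0
```

>>> send_rows(motion=[[[0.0023,-0.0381,0.006],0],[[0.0023,-0.0381,0.006],0],[[0.0023,-0.0381,0.006],0],[[0.0023,-0.0381,0.006],0],[[0.0023,-0.0381,0.006],0]])

```text
t: 2.87
position: [0.4715, 0.3887, 0.319]
tool_rot: [3.141, -0.0, -0.003]
contact_force: [0.8, 0.4, 0.4]
width: 0.0876
finger_force: 0.0
```

>>> send_rows(motion=[[[0,0,0],0],[[0,0,0],0],[[0,0,0],0]])

```text
t: 3.12
position: [0.4713, 0.3872, 0.3192]
tool_rot: [3.14, 0.0, -0.002]
contact_force: [0.2, -0.4, -0.3]
width: 0.0874
finger_force: 0.0
```

```bash
python3 w.py w2
```

```text
3.1167 [0.47125187 0.38720593 0.31921321] [ 3.14040723e+00  4.77213203e-04 -2.17195631e-03] [ 6.32216820e-01  1.17770344e-01  1.35303131e+00 -6.75391154e-04
  1.67187792e+00  2.20511703e+00] [ 0.24024776 -0.39834465 -0.30295529]
```

View pics/w2.png

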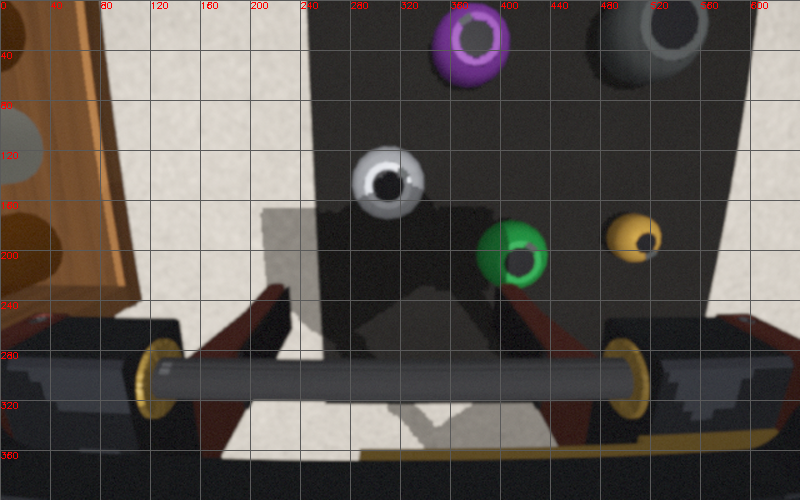

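The wrist view shows the bore at (310.4,147.2) and the silhouette centre at (310.4,145.6). The green ball clears the fingers.

Run:
```python
import pickle
from h import *
np.set_printoptions(precision=4,suppress=True)
_,F=pickle.load(open('f0.pkl','rb'));T=cam(F['top']);S=cam(F['side'])
st,f=pickle.load(open('w2.pkl','rb'));W=cam(f,st)
print(atz(W,(310.4,147.2),.04),atz(W,(310.4,145.6),.022),tri((W,(310.4,147.2)),(S,(280.2,381.9)),(T,(178.4,244.6))))
```

```text
[0.5152 0.3898 0.04  ] [0.5149 0.39   0.022 ] (array([0.5131, 0.3895, 0.0407]), [np.float64(0.002135046353425794), np.float64(0.0013738391943613284), np.float64(0.0011388132199630508)])
```

>>> send_rows(motion=[[[0.021,-0.001,0],0],[[0.021,-0.001,0.006],0],[[0,0,0.03],0],[[0,0,0.03],0],[[0,0,0.03],0]])

```text
t: 3.58
position: [0.5135, 0.3884, 0.2245]
tool_rot: [-3.14, -0.003, -0.004]
contact_force: [0.5, -0.6, -0.2]
width: 0.0878
finger_force: 0.0
```

>>> send_rows(motion=[[[0,0,0.02],0],[[0,0,0.01],0],[[0,0,0],0],[[0,0,0],0]])

```text
t: 3.92
position: [0.5128, 0.3897, 0.195]
tool_rot: [-3.141, -0.001, -0.002]
contact_force: [0.1, -0.0, 0.3]
width: 0.0879
finger_force: 0.0
```

>>> send_rows(motion=[[[0,0,0.002],0],[[0,0,0],0],[[0,0,0],0],[[0,0,0],0],[[0,0,0],0]], hand=1, squeeze=25)

```text
t: 4.33
position: [0.5122, 0.3907, 0.1924]
tool_rot: [-3.141, -0.001, -0.0]
contact_force: [-0.1, 0.2, 0.1]
width: 0.0579
finger_force: 0.0
```

>>> send_rows(motion=[[[0,0,0],0],[[0,0,0],0],[[0,0,0],0],[[0,0,0],0],[[0,0,0],0]])

```text
t: 4.75
position: [0.5122, 0.3905, 0.1919]
tool_rot: [3.142, -0.0, -0.0]
contact_force: [-0.4, -1.5, 2.4]
width: 0.0484
finger_force: 25.0
```

>>> send_rows(motion=[[[0,0,0],0],[[0,0,0],0]])

```text
t: 4.92
position: [0.5122, 0.3905, 0.1919]
tool_rot: [3.142, -0.0, -0.0]
contact_force: [-0.5, -1.0, 3.8]
width: 0.0485
finger_force: 25.0
```

>>> send_rows(motion=[[[0,0,-0.003],0],[[0,0,-0.005],0],[[0,0,-0.005],0],[[0,0,0],0]])

```text
t: 5.25
position: [0.5123, 0.3908, 0.2057]
tool_rot: [-3.141, -0.001, -0.0]
contact_force: [0.8, 1.2, -1.9]
width: 0.0488
finger_force: 25.0
```

```bash
python3 w.py w3
```

```text
5.25 [0.51231887 0.39075486 0.20568346] [-3.14064624e+00 -1.04982219e-03 -1.60556230e-04] [5.98749149e-01 2.57987973e-01 1.39867684e+00 1.90583518e-04
 1.48352721e+00 2.16968906e+00] [ 0.83774064  1.24925018 -1.92055993]
```

View pics/w3.png

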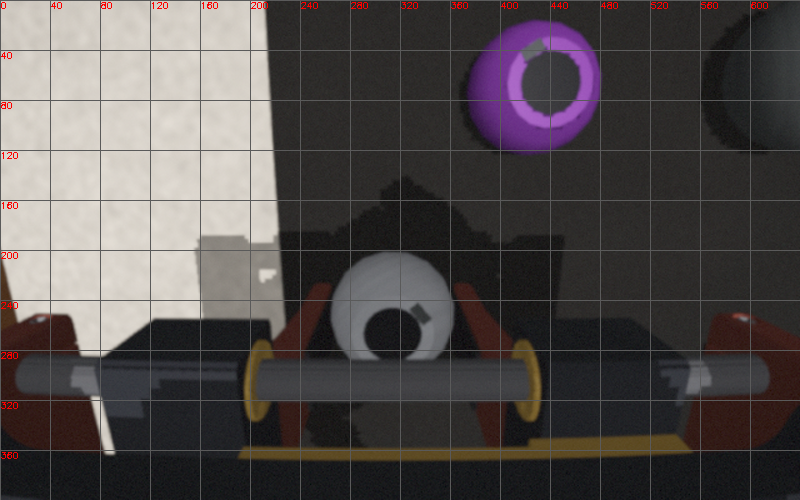

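The ball is held upright, with the bore centre at about (313.6,267.5). I'll work out its offset in the tool frame.

Run:
```python
import pickle
from h import *
np.set_printoptions(precision=4,suppress=True)
st,f=pickle.load(open('w3.pkl','rb'));W=cam(f,st)
zt=st['position'][2]-.1519
for uv in [(313.6,266.5),(313.6,268)]: print(atz(W,uv,zt)-st['position'])
print(proj(W,np.array(st['position'])+[0,0,-.1519]))
# bore-radius check -> depth
e,M=W[2],W[3]; fl=W[0][0,0]; print((M.T@(np.array(st['position'])+[0,0,-.1519]-e))[2], fl*.021/46.4)
```

```text
[ 0.003   0.0008 -0.1519]
[ 0.0022  0.0008 -0.1519]
[315.3181 272.5453]
0.14438249357880717 0.14577359492622877
```

>>> send_rows(motion=[[[0,0,-0.02],0],[[0,0,-0.035],0],[[0,0.02,-0.03],0],[[-0.004,0.037,-0.01],0],[[-0.004,0.037,0],0]])

```text
t: 5.72
position: [0.5043, 0.2966, 0.3043]
tool_rot: [-3.138, -0.007, 0.002]
contact_force: [0.8, -0.8, -3.0]
width: 0.048
finger_force: 25.0
```

>>> send_rows(motion=[[[-0.004,0.037,0],0],[[-0.004,0.037,0],0],[[-0.004,0.037,0],0],[[-0.004,0.037,0],0],[[-0.004,0.037,0],0]])

```text
t: 6.13
position: [0.4834, 0.11, 0.2996]
tool_rot: [-3.142, -0.0, 0.0]
contact_force: [0.6, -0.2, -1.9]
width: 0.0484
finger_force: 25.0
```

>>> send_rows(motion=[[[-0.004,0.037,0],0],[[-0.004,0.037,0],0],[[-0.004,0.037,0],0],[[-0.004,0.037,0],0],[[-0.004,0.037,0],0]])

```text
t: 6.55
position: [0.4633, -0.0751, 0.2997]
tool_rot: [3.142, -0.001, 0.0]
contact_force: [0.6, -0.8, -3.0]
width: 0.0486
finger_force: 25.0
```

>>> send_rows(motion=[[[0,0.005,0],0],[[0,0,0],0],[[0,0,0],0],[[0,0,0],0]])

```text
t: 6.88
position: [0.4642, -0.0775, 0.2996]
tool_rot: [-3.141, -0.0, 0.001]
contact_force: [1.0, 0.5, -3.0]
width: 0.0484
finger_force: 25.0
```

```bash
python3 w.py w4
```

```text
6.8833 [ 0.46420468 -0.07747328  0.29956745] [-3.14093447e+00 -6.24376020e-05  9.34220181e-04] [-2.37911066e-01 -2.58322526e-01  1.74658210e+00  6.56512709e-04
  1.65342811e+00  1.33200518e+00] [ 0.96452626  0.48424792 -3.03836268]
```

View pics/w4.png

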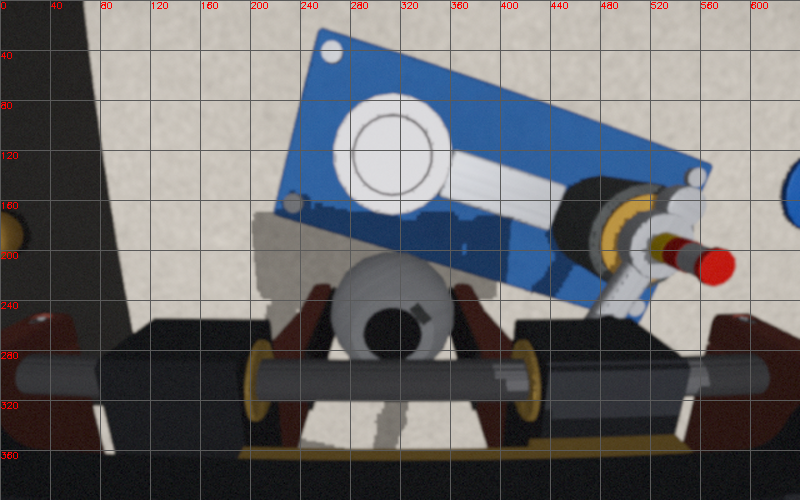

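The nest rim centre is at (314,123.3), in line with the held ball's bore at (313.6,267.5).

Run:
```python
import pickle
from h import *
np.set_printoptions(precision=4,suppress=True)
st,f=pickle.load(open('w4.pkl','rb'));W=cam(f,st)
s1,f1=pickle.load(open('w1.pkl','rb'));W1=cam(f1,s1)
n=atz(W,(314,123.3),.032);b=atz(W,(313.6,267.3),st['position'][2]-.1519)
print(n,b,n-b,tri((W,(314,123.3)),(W1,(213.6,93.6))))
print('screws',[atz(W,(u/1.25,v/1.25),.02)[:2] for u,v in [(332,51),(293,203)]])
```

```text
[ 0.5272 -0.0771  0.032 ] [ 0.4666 -0.0767  0.1477] [ 0.0605 -0.0003 -0.1157] (array([ 0.5273, -0.0771,  0.0305]), [np.float64(0.00012838407363356381), np.float64(0.0001283840736337252)])
screws [array([ 0.5877, -0.0408]), array([ 0.4961, -0.0126])]
```

>>> send_rows(motion=[[[0.03,0,0],0],[[0.0302,0.0003,0],0],[[0,0,0.02],0],[[0,0,0.02],0],[[0,0,0.01],0]])

```text
t: 7.35
position: [0.5243, -0.0771, 0.2466]
tool_rot: [-3.14, 0.004, 0.002]
contact_force: [-0.8, -0.3, -3.9]
width: 0.0482
finger_force: 25.0
```

>>> send_rows(motion=[[[0,0,0.006],0],[[0,0,0],0],[[0,0,0],0]])

```text
t: 7.6
position: [0.5243, -0.0783, 0.2443]
tool_rot: [3.142, -0.001, 0.001]
contact_force: [1.0, 0.6, -2.1]
width: 0.0483
finger_force: 25.0
```

>>> send_rows(motion=[[[0,-0.0006,0.008],0],[[0,0,0.006],0],[[0,0,0.005],0],[[0,0,0],0],[[0,0,0],0]])

```text
t: 8.02
position: [0.5241, -0.0782, 0.2242]
tool_rot: [-3.141, 0.001, -0.0]
contact_force: [-0.0, -0.0, -3.3]
width: 0.0479
finger_force: 25.0
```

>>> send_rows(motion=[[[0,0,0.003],0],[[0,0,0.002],0],[[0,0,0],0],[[0,0,0],0]])

```text
t: 8.35
position: [0.5242, -0.0782, 0.2195]
tool_rot: [-3.142, 0.0, -0.0]
contact_force: [1.5, 0.3, -3.5]
width: 0.0479
finger_force: 25.0
```

>>> send_rows(motion=[[[0,0,0.0015],0],[[0,0,0.001],0],[[0,0,0],0],[[0,0,0],0]])

```text
t: 8.68
position: [0.5242, -0.0782, 0.217]
tool_rot: [-3.142, 0.0, -0.0]
contact_force: [-0.2, -0.2, -2.1]
width: 0.0483
finger_force: 25.0
```

>>> send_rows(motion=[[[0,0,0.001],0],[[0,0,0],0],[[0,0,0],0]])

```text
t: 8.93
position: [0.5242, -0.0782, 0.2161]
tool_rot: [-3.142, 0.0, -0.0]
contact_force: [-0.1, -0.2, -3.4]
width: 0.0488
finger_force: 25.0
```

>>> send_rows(motion=[[[0,0,0.0006],0],[[0,0,0],0],[[0,0,0],0]])

```text
t: 9.18
position: [0.5243, -0.0781, 0.2159]
tool_rot: [3.142, -0.0, -0.0]
contact_force: [-1.3, -0.3, 0.3]
width: 0.0485
finger_force: 25.0
```

>>> send_rows(motion=[[[0,0,0],0],[[0,0,0],0],[[0,0,0],0],[[0,0,0],0],[[0,0,0],0]], hand=-0.6)

```text
t: 9.6
position: [0.5243, -0.0782, 0.2156]
tool_rot: [3.142, -0.0, -0.0]
contact_force: [0.5, -0.4, -0.0]
width: 0.0701
finger_force: 0.0
```

>>> send_rows(motion=[[[0,0,-0.01],0],[[0,0,-0.02],0],[[0,0,-0.03],0],[[0,0,-0.03],0],[[-0.03,0,-0.01],0]])

```text
t: 10.02
position: [0.4967, -0.0783, 0.3205]
tool_rot: [3.14, -0.007, 0.0]
contact_force: [-0.2, -1.0, 2.1]
width: 0.0702
finger_force: 0.0
```

>>> send_rows(motion=[[[-0.03,0.02,0],0],[[-0.02,0.02,0],0],[[0,0.02,0],0],[[0,0,0],0],[[0,0,0],0]])

```text
t: 10.43
position: [0.4441, -0.1386, 0.3164]
tool_rot: [3.141, -0.001, -0.002]
contact_force: [-0.3, -0.4, 0.9]
width: 0.0704
finger_force: 0.0
```

```bash
python3 w.py w5
```

```text
10.4333 [ 0.44406935 -0.13859738  0.31640412] [ 3.14146442e+00 -1.28983189e-03 -2.19817694e-03] [-3.75806774e-01 -2.77892611e-01  1.73295309e+00  3.53686334e-04
  1.68528451e+00  1.19722844e+00] [-0.32719062 -0.40344923  0.93263924]
```

View pics/w5.png

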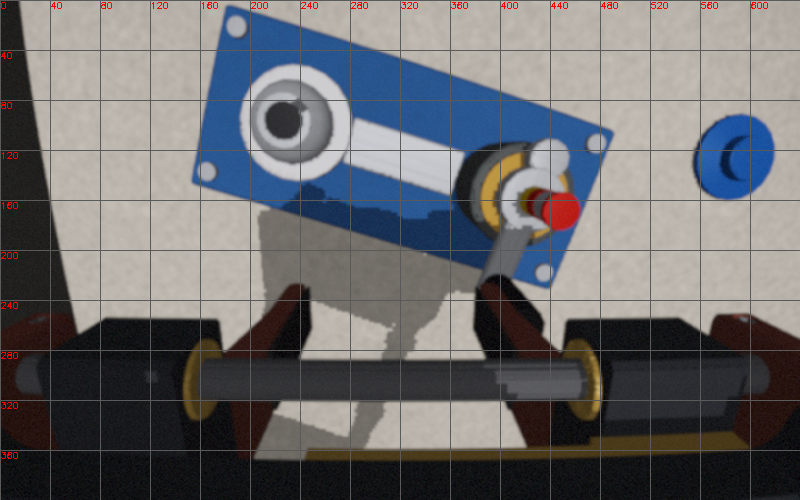

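The ball stands in the nest, with its bore at about (227.5,95). I'll check its height and position, and the bolt tip at (449,168.5).

Run:
```python
import pickle
from h import *
np.set_printoptions(precision=4,suppress=True)
st,f=pickle.load(open('w5.pkl','rb'));W=cam(f,st)
s1,f1=pickle.load(open('w1.pkl','rb'));W1=cam(f1,s1)
print('ball',atz(W,(227.5,95),.064),'nest',atz(W,(295.5/1.25,123/1.25),.032))
print('tip',atz(W,(449,168.5),.128),tri((W,(449,168.5)),(W1,(348.8,140))))
print('screws',[atz(W,(u/1.25,v/1.25),.02)[:2] for u,v in [(237,26),(597,143),(206,171),(544,272)]])
```

```text
ball [ 0.5273 -0.0786  0.064 ] nest [ 0.5267 -0.0773  0.032 ]
tip [ 0.4855 -0.2102  0.128 ] (array([ 0.4853, -0.2104,  0.1275]), [np.float64(8.317976716964935e-05), np.float64(8.317976716962593e-05)])
screws [array([ 0.5878, -0.04  ]), array([ 0.5148, -0.277 ]), array([ 0.4967, -0.0111]), array([ 0.4237, -0.2483])]
```

>>> send_rows(motion=[[[0,0,-0.02],0],[[0,0,-0.015],0],[[-0.003,0.024,0],0],[[-0.0022,0.0246,0],0],[[0,0,0],0]], hand=-0.1)

```text
t: 10.9
position: [0.4393, -0.1883, 0.3507]
tool_rot: [3.14, 0.0, -0.001]
contact_force: [0.3, -0.1, 0.5]
width: 0.0483
finger_force: 0.0
```

>>> send_rows(motion=[[[0,0,0],0],[[0,0,0],0],[[0,0,0],0]])

```text
t: 11.15
position: [0.4394, -0.1857, 0.3504]
tool_rot: [-3.141, 0.0, 0.001]
contact_force: [-0.1, -0.1, -0.7]
width: 0.0486
finger_force: 0.0
```

```bash
python3 w.py w6
```

```text
11.15 [ 0.43936228 -0.18571064  0.35036844] [-3.14085081e+00  3.05845038e-04  1.13816344e-03] [-4.71428756e-01 -2.46620257e-01  1.64706207e+00  5.29043714e-04
  1.74176081e+00  1.09831937e+00] [-0.12492672 -0.14202508 -0.67762708]
```

View pics/w6.png

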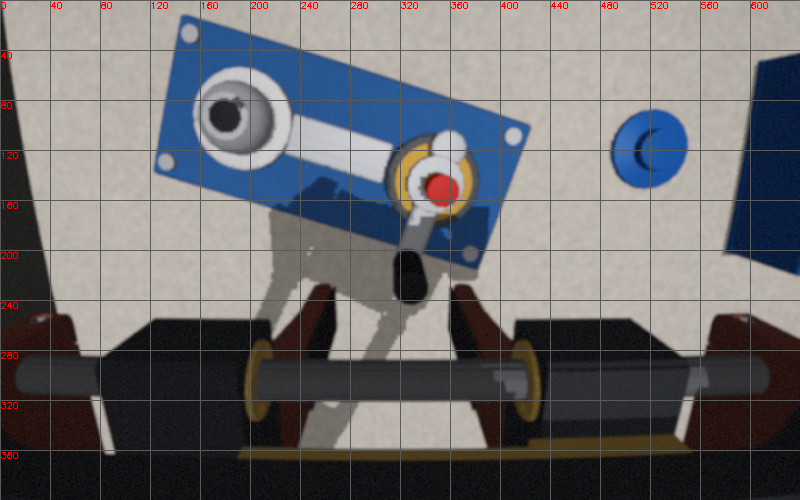

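The handle's top disc is at about (328.8,229.6), a little right of the finger midline.

Run:
```python
import pickle
from h import *
np.set_printoptions(precision=4,suppress=True)
st,f=pickle.load(open('w6.pkl','rb'));W=cam(f,st)
print('handle',atz(W,(328.8,229.6),.142),'tip',atz(W,(442/1.25,190/1.25),.128), 'bottom',atz(W,(411/1.25,262/1.25),.092))
```

```text
handle [ 0.4393 -0.1944  0.142 ] tip [ 0.4856 -0.21    0.128 ] bottom [ 0.4376 -0.1967  0.092 ]
```

>>> send_rows(motion=[[[-0.003,0.0085,0],0],[[0,0,0.015],0],[[0,0,0.02],0],[[0,0,0.02],0],[[0,0,0.012],0]])

```text
t: 11.62
position: [0.4356, -0.1951, 0.2814]
tool_rot: [-3.141, 0.002, 0.0]
contact_force: [-0.7, 0.1, -1.0]
width: 0.0484
finger_force: 0.0
```

>>> send_rows(motion=[[[0,0,0],0],[[0,0,0],0],[[0,0,0],0]])

```text
t: 11.87
position: [0.4362, -0.1954, 0.2848]
tool_rot: [3.141, -0.001, -0.0]
contact_force: [0.2, -0.2, -0.4]
width: 0.0483
finger_force: 0.0
```

>>> send_rows(motion=[[[0,0,0],0],[[0,0,0],0],[[0,0,0],0],[[0,0,0],0],[[0,0,0],0]], hand=1, squeeze=15)

```text
t: 12.28
position: [0.4361, -0.1953, 0.2838]
tool_rot: [3.141, -0.0, -0.0]
contact_force: [-0.3, 2.1, 1.2]
width: 0.0187
finger_force: 0.6
```

>>> send_rows(motion=[[[0,0,0],0],[[0,0,0],0],[[0,0,0],0],[[0,0,0],0],[[0,0,0],0]])

```text
t: 12.7
position: [0.4361, -0.1953, 0.2838]
tool_rot: [3.141, -0.0, -0.0]
contact_force: [-0.2, 0.2, 2.4]
width: 0.0175
finger_force: 15.0
```

```bash
cat > arc.py <<'E'
import numpy as np,sys
def arc(th0,th1,n,r=.05):
    t=np.linspace(th0,th1,n+1); p=np.round(r*np.c_[np.cos(t),-np.sin(t)],4); d=np.diff(p,axis=0)
    for i in range(0,n,5): print('[%s]'%', '.join('[[%.4f, %.4f, 0], 0]'%tuple(x) for x in d[i:i+5]), '-> a=%.2f'%(-(t[min(i+5,n)])+2*np.pi-np.radians(17)))
a0,a1,n=map(float,sys.argv[1:4]); f=lambda a:2*np.pi-np.radians(17)-a
arc(f(a0),f(a1),int(n))
E
python3 arc.py 3.16 0.0 20
```

```text
[[[-0.0019, 0.0077, 0], 0], [[-0.0006, 0.0078, 0], 0], [[0.0006, 0.0079, 0], 0], [[0.0019, 0.0077, 0], 0], [[0.0030, 0.0073, 0], 0]] -> a=2.37
[[[0.0042, 0.0067, 0], 0], [[0.0051, 0.0059, 0], 0], [[0.0061, 0.0051, 0], 0], [[0.0067, 0.0041, 0], 0], [[0.0073, 0.0030, 0], 0]] -> a=1.58
[[[0.0077, 0.0018, 0], 0], [[0.0079, 0.0005, 0], 0], [[0.0079, -0.0007, 0], 0], [[0.0076, -0.0019, 0], 0], [[0.0073, -0.0031, 0], 0]] -> a=0.79
[[[0.0066, -0.0043, 0], 0], [[0.0060, -0.0052, 0], 0], [[0.0050, -0.0060, 0], 0], [[0.0040, -0.0068, 0], 0], [[0.0029, -0.0074, 0], 0]] -> a=0.00
```

>>> send_rows(motion=[[[-0.0019,0.0077,0],0],[[-0.0006,0.0078,0],0],[[0.0006,0.0079,0],0],[[0.0019,0.0077,0],0],[[0.003,0.0073,0],0]])

```text
t: 13.12
position: [0.4392, -0.2347, 0.2838]
tool_rot: [-3.142, -0.001, -0.001]
contact_force: [2.4, 2.6, 3.6]
width: 0.0173
finger_force: 15.0
```

>>> send_rows(motion=[[[0,0,0],0],[[0,0,0],0]])

```text
t: 13.28
position: [0.4393, -0.2345, 0.2838]
tool_rot: [3.141, -0.001, -0.001]
contact_force: [1.8, -0.1, 4.6]
width: 0.0179
finger_force: 15.0
```

>>> send_rows(motion=[[[0.0042,0.0067,0],0],[[0.0051,0.0059,0],0],[[0.0061,0.0051,0],0],[[0.0067,0.0041,0],0],[[0.0073,0.003,0],0]])

```text
t: 13.7
position: [0.4688, -0.2589, 0.2838]
tool_rot: [-3.141, 0.0, -0.0]
contact_force: [-0.9, 3.4, 5.2]
width: 0.0175
finger_force: 15.0
```

>>> send_rows(motion=[[[0.0077,0.0018,0],0],[[0.0079,0.0005,0],0],[[0.0079,-0.0007,0],0],[[0.0076,-0.0019,0],0],[[0.0073,-0.0031,0],0]])

```text
t: 14.12
position: [0.5072, -0.2553, 0.2837]
tool_rot: [-3.141, 0.001, -0.0]
contact_force: [-3.1, 2.5, 7.2]
width: 0.0177
finger_force: 15.0
```

```bash
cat > red.py <<'E'
from bench import env
from h import *
np.set_printoptions(precision=4,suppress=True)
st=env.observe(); f=env.grab_frame("wrist"); W=cam(f,st)
b,g,r=[f["image"][:,:,i].astype(int) for i in range(3)]
m=((r>140)&(g<70)&(b<70)).astype(np.uint8)
n,l,s,c=cv2.connectedComponentsWithStats(m)
k=[i for i in range(1,n) if s[i,4]>30]
print(st['t'],st['position'],st['contact_force'],[(s[i],c[i].round(1)) for i in k])
for z in(.128,.118,.109): print(z,'pred',proj(W,[.4855,-.2103,z]))
E
python3 red.py; python3 arc.py 0 -0.2 4;python3 arc.py -.2 -0.4 4
```

```text
14.1167 [ 0.5072 -0.2553  0.2837] [-3.1132  2.4609  7.1823] []
0.128 pred [221.5325 308.7227]
0.118 pred [226.8132 297.539 ]
0.109 pred [231.0832 288.5076]
[[[0.0007, -0.0024, 0], 0], [[0.0005, -0.0024, 0], 0], [[0.0005, -0.0025, 0], 0], [[0.0003, -0.0025, 0], 0]] -> a=-0.20
[[[0.0001, -0.0025, 0], 0], [[0.0001, -0.0025, 0], 0], [[-0.0001, -0.0025, 0], 0], [[-0.0002, -0.0025, 0], 0]] -> a=-0.40
```

>>> send_rows(motion=[[[0.0066,-0.0043,0],0],[[0.006,-0.0052,0],0],[[0.005,-0.006,0],0],[[0.004,-0.0068,0],0],[[0.0029,-0.0074,0],0]])

```text
t: 14.58
position: [0.5316, -0.2258, 0.2838]
tool_rot: [3.14, 0.001, -0.001]
contact_force: [-4.4, -0.4, 7.3]
width: 0.0177
finger_force: 15.0
```

```bash
cat > sd.py <<'E'
from bench import env
from h import *
import sys
np.set_printoptions(precision=4,suppress=True)
st=env.observe()
for nm in("side","top"):
    f=env.grab_frame(nm); W=cam(f)
    im=f["image"][140:290,300:460] if nm=="side" else f["image"][200:300,310:430]
    cv2.imwrite(f'pics/{nm}{sys.argv[1]}.png',im)
    b,g,r=[im[:,:,i].astype(int) for i in range(3)]
    m=((r>110)&(g<r*.5)&(b<r*.5)).astype(np.uint8)
    n,l,s,c=cv2.connectedComponentsWithStats(m)
    o=[300,140] if nm=="side" else [310,200]
    print(nm,st['t'],st['position'],st['contact_force'],[(s[i][4],(c[i]+o).round(1)) for i in range(1,n)if s[i,4]>5])
    for z in(.128,.118,.109): print(z,'pred',proj(W,[.4832,-.2100,z]))
E
python3 sd.py 1
```

```text
side 14.5833 [ 0.5316 -0.2258  0.2838] [-4.4492 -0.4095  7.254 ] []
0.128 pred [397.6877 163.4587]
0.118 pred [397.2583 166.6335]
0.109 pred [396.8761 169.4611]
top 14.5833 [ 0.5316 -0.2258  0.2838] [-4.4492 -0.4095  7.254 ] []
0.128 pred [384.8558 252.2996]
0.118 pred [384.2356 252.3226]
0.109 pred [383.6867 252.343 ]
```

>>> send_rows(motion=[[[0.0007,-0.0024,0],0],[[0.0005,-0.0024,0],0],[[0.0005,-0.0025,0],0],[[0.0003,-0.0025,0],0]])

```text
t: 15.02
position: [0.5334, -0.2162, 0.2836]
tool_rot: [3.14, 0.0, -0.001]
contact_force: [-1.9, -0.7, 5.5]
width: 0.018
finger_force: 15.0
```

>>> send_rows(motion=[[[0.0001,-0.0025,0],0],[[0.0001,-0.0025,0],0],[[-0.0001,-0.0025,0],0],[[-0.0002,-0.0025,0],0],[[0,0,0],0]])

```text
t: 15.43
position: [0.5333, -0.2056, 0.2837]
tool_rot: [3.141, -0.0, -0.0]
contact_force: [0.3, -0.3, 5.1]
width: 0.0176
finger_force: 15.0
```

>>> send_rows(motion=[[[0,0,0],0],[[0,0,0],0],[[0,0,0],0],[[0,0,0],0]])

```text
t: 15.77
position: [0.5333, -0.2057, 0.2837]
tool_rot: [3.141, -0.0, -0.0]
contact_force: [-0.1, 0.3, 5.6]
width: 0.0177
finger_force: 15.0
```

```bash
python3 sd.py 2
python3 - <<'E'
import cv2,numpy as np
from bench import env
L=np.zeros((600,800,3),np.uint8)
a=cv2.resize(cv2.imread('pics/side1.png'),None,fx=2.5,fy=2.5);b=cv2.resize(cv2.imread('pics/side2.png'),None,fx=2.5,fy=2.5)
L[:375,:400]=a[:375];L[:375,400:]=b[:375]
w=env.grab_frame('wrist')["image"]; L[375:,:360]=cv2.resize(w,(360,225))
t=cv2.imread('pics/top2.png');L[375:600,400:670]=cv2.resize(t,(270,225))
cv2.imwrite('pics/comp.png',L)
p=env.observe()['position'];print(p, np.degrees(np.arctan2(p[1]+.2107,p[0]-.483)))
E
```

```text
side 15.7667 [ 0.5333 -0.2057  0.2837] [-0.1353  0.2914  5.6414] []
0.128 pred [397.6877 163.4587]
0.118 pred [397.2583 166.6335]
0.109 pred [396.8761 169.4611]
top 15.7667 [ 0.5333 -0.2057  0.2837] [-0.1353  0.2914  5.6414] []
0.128 pred [384.8558 252.2996]
0.118 pred [384.2356 252.3226]
0.109 pred [383.6867 252.343 ]
[ 0.53333921 -0.20565311  0.28367254] 5.7252053206971505
```

View pics/comp.png

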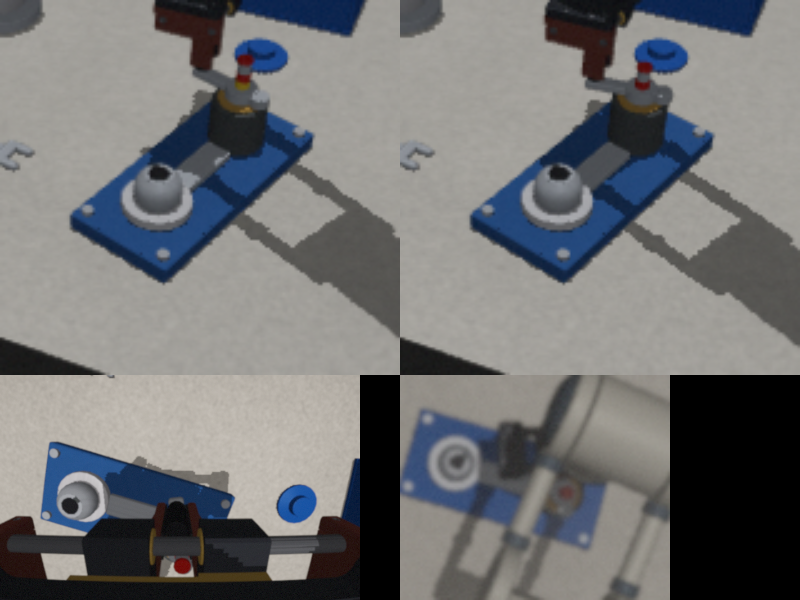

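In the side view after the backward turn, the red tip has dropped from row 164 to about 167. That is 10 mm, and the yellow band is now hidden in the hub, so the bolt has dropped into its thread. The ball is upright in the nest. Now for the forward turn.

```bash
python3 arc.py -0.396 5.9 40
```

```text
[[[0.0001, 0.0079, 0], 0], [[-0.0011, 0.0078, 0], 0], [[-0.0022, 0.0075, 0], 0], [[-0.0035, 0.0071, 0], 0], [[-0.0045, 0.0064, 0], 0]] -> a=0.39
[[[-0.0054, 0.0057, 0], 0], [[-0.0063, 0.0047, 0], 0], [[-0.0069, 0.0037, 0], 0], [[-0.0075, 0.0026, 0], 0], [[-0.0077, 0.0014, 0], 0]] -> a=1.18
[[[-0.0079, 0.0001, 0], 0], [[-0.0077, -0.0011, 0], 0], [[-0.0076, -0.0023, 0], 0], [[-0.0070, -0.0034, 0], 0], [[-0.0065, -0.0046, 0], 0]] -> a=1.97
[[[-0.0056, -0.0054, 0], 0], [[-0.0047, -0.0063, 0], 0], [[-0.0037, -0.0070, 0], 0], [[-0.0025, -0.0074, 0], 0], [[-0.0014, -0.0078, 0], 0]] -> a=2.75
[[[-0.0001, -0.0078, 0], 0], [[0.0011, -0.0078, 0], 0], [[0.0024, -0.0075, 0], 0], [[0.0034, -0.0071, 0], 0], [[0.0046, -0.0064, 0], 0]] -> a=3.54
[[[0.0055, -0.0056, 0], 0], [[0.0063, -0.0047, 0], 0], [[0.0069, -0.0037, 0], 0], [[0.0075, -0.0025, 0], 0], [[0.0077, -0.0013, 0], 0]] -> a=4.33
[[[0.0079, -0.0001, 0], 0], [[0.0078, 0.0012, 0], 0], [[0.0075, 0.0023, 0], 0], [[0.0070, 0.0035, 0], 0], [[0.0064, 0.0046, 0], 0]] -> a=5.11
[[[0.0056, 0.0055, 0], 0], [[0.0047, 0.0063, 0], 0], [[0.0036, 0.0070, 0], 0], [[0.0025, 0.0074, 0], 0], [[0.0013, 0.0078, 0], 0]] -> a=5.90
```

>>> send_rows(motion=[[[0.0001,0.0079,0],0],[[-0.0011,0.0078,0],0],[[-0.0022,0.0075,0],0],[[-0.0035,0.0071,0],0],[[-0.0045,0.0064,0],0]])

```text
t: 16.33
position: [0.5223, -0.2426, 0.2837]
tool_rot: [-3.141, -0.001, 0.0]
contact_force: [0.5, 1.7, 5.3]
width: 0.0177
finger_force: 15.0
```

>>> send_rows(motion=[[[-0.0054,0.0057,0],0],[[-0.0063,0.0047,0],0],[[-0.0069,0.0037,0],0],[[-0.0075,0.0026,0],0],[[-0.0077,0.0014,0],0]])

```text
t: 16.75
position: [0.4878, -0.2608, 0.2836]
tool_rot: [3.141, -0.001, -0.0]
contact_force: [2.3, 1.0, 5.6]
width: 0.0177
finger_force: 15.0
```

>>> send_rows(motion=[[[-0.0079,0.0001,0],0],[[-0.0077,-0.0011,0],0],[[-0.0076,-0.0023,0],0],[[-0.007,-0.0034,0],0],[[-0.0065,-0.0046,0],0]])

```text
t: 17.17
position: [0.4508, -0.2489, 0.2837]
tool_rot: [3.141, -0.0, -0.0]
contact_force: [4.0, -0.7, 5.3]
width: 0.0176
finger_force: 15.0
```

>>> send_rows(motion=[[[-0.0056,-0.0054,0],0],[[-0.0047,-0.0063,0],0],[[-0.0037,-0.007,0],0],[[-0.0025,-0.0074,0],0],[[-0.0014,-0.0078,0],0]])

```text
t: 17.58
position: [0.4334, -0.2145, 0.2836]
tool_rot: [3.141, -0.001, -0.0]
contact_force: [4.9, -1.4, 3.1]
width: 0.0178
finger_force: 15.0
```

>>> send_rows(motion=[[[-0.0001,-0.0078,0],0],[[0.0011,-0.0078,0],0],[[0.0024,-0.0075,0],0],[[0.0034,-0.0071,0],0],[[0.0046,-0.0064,0],0]])

```text
t: 18.0
position: [0.4454, -0.1781, 0.2837]
tool_rot: [3.14, -0.0, -0.0]
contact_force: [4.6, -6.0, 3.1]
width: 0.0175
finger_force: 15.0
```

>>> send_rows(motion=[[[0.0055,-0.0056,0],0],[[0.0063,-0.0047,0],0],[[0.0069,-0.0037,0],0],[[0.0075,-0.0025,0],0],[[0.0077,-0.0013,0],0]])

```text
t: 18.42
position: [0.4791, -0.1607, 0.2836]
tool_rot: [3.139, 0.002, -0.001]
contact_force: [-0.4, -6.3, 5.6]
width: 0.0178
finger_force: 15.0
```

>>> send_rows(motion=[[[0.0079,-0.0001,0],0],[[0.0078,0.0012,0],0],[[0.0075,0.0023,0],0],[[0.007,0.0035,0],0],[[0.0064,0.0046,0],0]])

```text
t: 18.83
position: [0.5155, -0.1719, 0.2836]
tool_rot: [3.141, 0.003, -0.0]
contact_force: [-4.1, -0.7, 8.7]
width: 0.0177
finger_force: 15.0
```

>>> send_rows(motion=[[[0.0056,0.0055,0],0],[[0.0047,0.0063,0],0],[[0.0036,0.007,0],0],[[0.0025,0.0074,0],0],[[0.0013,0.0078,0],0]])

```text
t: 19.25
position: [0.5336, -0.2055, 0.2836]
tool_rot: [-3.14, 0.002, 0.001]
contact_force: [-0.4, 2.2, 7.0]
width: 0.018
finger_force: 15.0
```

>>> send_rows(motion=[[[0,0,0],0],[[0,0,0],0],[[0,0,0],0],[[0,0,0],0],[[0,0,0],0]])

```text
t: 19.67
position: [0.5334, -0.2057, 0.2836]
tool_rot: [-3.141, 0.001, 0.0]
contact_force: [1.7, -0.9, 5.9]
width: 0.0176
finger_force: 15.0
```

```bash
python3 sd.py 3 | head -1
python3 - <<'E'
import cv2,numpy as np
for k in '123':
    im=cv2.imread(f'pics/side{k}.png').astype(int)[15:45,88:108]
    m=(im[:,:,2]>60)&(im[:,:,1]<.55*im[:,:,2])&(im[:,:,0]<.55*im[:,:,2]); ys,xs=np.nonzero(m); print(k,sorted(set(ys+155)),xs.mean()+388)
a=cv2.imread('pics/side2.png').astype(int);b=cv2.imread('pics/side3.png').astype(int)
print('ball region change',abs(a-b)[65:95,45:80].mean())
from bench import env
s=env.observe();p=s['position'];print(np.degrees(np.arctan2(p[1]+.2107,p[0]-.483)),s['dq'])
E
```

```text
side 19.6667 [ 0.5334 -0.2057  0.2836] [ 1.685  -0.9102  5.9124] []
1 [np.int64(162), np.int64(163), np.int64(164), np.int64(165), np.int64(170), np.int64(171), np.int64(172)] 397.27027027027026
2 [np.int64(165), np.int64(166), np.int64(167), np.int64(168), np.int64(172), np.int64(173), np.int64(174), np.int64(175)] 396.92105263157896
3 [np.int64(168), np.int64(169), np.int64(170), np.int64(171)] 396.85714285714283
ball region change 0.9615873015873015
5.683399445977365 [ 0.00083591  0.00112059  0.00054386 -0.00174922 -0.00035354  0.0007352 ]
```

The red tip sank about 3 more pixels (10 mm), the ball has not moved, the crank is at about 5.9 rad and the handle is gripped at 15 N. Handing in.

```bash
python3 -c "
from bench import env
print(env.job_done())"
```

```text
the job is handed in; nothing more can be done
None
```

I handed the job in at about 19.7 s: the steel ball stands in the nest, and the bolt dropped and was turned one full turn forward (crank about 5.9 rad). The handle is still gripped at 15 N; the hand-in returned no verdict.

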